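# Drop the two-eared drive dog into its slotted hub

### The job

Get the pump tester ready for the next unit: take the steel drive dog with two ears, carry it over the hub that has two slots in its rim, turn it until the ears line up with the slots and lower it gently, without dropping it, until it has sunk fully home and stands upright, then let go. Leave the three-eared dog and the round dog without ears where they are.

Things in the scene. Friction and masses are not known exactly. Their poses are not given: they have to be found in the camera images.
- dog2_blade (a point): The dog to fit: loose bare steel, 70 mm tall, 0.45 kg. Round core 36 mm wide, 24 mm tall; two opposite ears, 76 mm over both, each 14 wide, 8 to 22 mm above the underside. Above, an upright blade up to 70 mm, 40 long, 14 thick: grip it across the 14. Point: mid-blade on the centre line, 50 mm above the underside. x along blade and ears (half turn looks the same), y across the blade, z up.
- hub2_mouth (a point): Two-slot hub, fixed, rigid: grey flange 132 mm wide, aluminium ring 96 mm wide, bore 50, two opposite slots 28 wide, open upward and outward. Ring top 56 mm above table; flat floor of bore and slots 26 mm below ring top. Point: bore centre at ring top; x along the slots, z up. Dog home: its point is 24 mm above this one; ears lying on the ring: 42 mm. A similar hub with three slots is not used.
- dog3_blade (a point): The three-eared dog, to be left alone: loose, same steel core, blade and height as the two-eared one, but three ears 120 degrees apart. Point: middle of its blade, 50 mm above its underside; x along the blade, z up.
- dog0_blade (a point): The round dog, to be left alone: loose, same blade and height, but a plain round disc 72 mm wide in place of ears. Point: middle of its blade, 50 mm above its underside; x along the blade, z up.
Mind the look-alikes: they are no part of the job. What is shaped like the part that bears dog2_blade but green or turquoise is not meant.

How it is judged:
By the outcome, as a careful person would: the job done as asked, in the order asked, and still so for the second after the job is handed in, with the robot touching nothing.
It also fails if it takes over 32 s, if anything falls off the work surface, if the arm or the gripper's body presses on something with over 40 N, if the wrist force passes 120 N, or if a joint passes its speed limit or range.

### The arm

A 6-joint arm with a two-finger parallel gripper is mounted at the origin on the work surface. World frame = base frame: x ahead of the robot, y to its left, z up, the work surface at z = 0. Lengths are in mm, angles in rad, forces in N, time in s.
With the tool pointing down it reaches from about 350 to 975 mm from the base axis. Payload 7.1 kg.
Tool frame: the origin (TCP) lies at the very end of the fingers, on their centre line; the grasp point (between the pads) lies 19 mm behind it; x points along the fingers, y is the direction in which the jaws open and shut, and the axes are right-handed (so a half turn about x gives the same grasp; the last joint's range is limited). The gripper opens to 88 mm and grips with 3 to 60 N. Pads are 20 mm wide; open, the fingers measure 115 mm over their backs; the gripper's body (75 mm by 178 mm) begins 61 mm behind the grasp point.
Start: joints at [1.182, 0.423, 1.63, -0, 1.089, -0.019], TCP at [225.861, 582.745, 222.675] pointing down, gripper open.
Joint ranges: [-3, 3], [-0.9, 2.11], [0.09, 2.58], [-1.31, 4.45], [0.11, 2.69], [-2.54, 2.54]. Speed limits (rad/s): [2.39, 2.39, 3.01, 3.14, 3.14, 3.14].

### API

Orientations are given as a rotation vector (axis times angle).
In Python, from workcell import ctrl gives the robot as it stands. The module is installed in compiled form; this text tells all that it offers.
- The arm moves only by the tool carry_out, never from a script. Its argument "commands" is a list of rows, each a list of 6 numbers: the shift along the tool's x, y, z in m, then the turn, a rotation vector about the tool's x, y, z in degrees. In form: [[tx, ty, tz, rx, ry, rz], ...]. A call has 1 to 8 rows; each row shifts and turns the pose as measured when the row begins, along the tool's axes as they then stand; what a row does not reach is not made up. A row lasts 1/8 s, in which the tool goes at most 62.5 mm and 10.7 degrees, less where a joint would pass 70% of its speed; a pose out of reach is approached as far as the arm can. A call with a gripper value outside its range is refused whole. "grip" is the closure, from 0 (fully open) to 1 (shut), set as the call begins (left out, the last holds). The fingers move at their own pace and stop on an object; the grip force is fixed at half the most. Time passes only in rows, so rows that do not move let the fingers close. It gives the time, the measured TCP pose, the force and the opening at its end, in the units of the state.
- ctrl.get_obs(): the state, without advancing time (a new reading comes with each control period).
- ctrl.get_image(name): name is "side" or "top"; returns a dict with "pixels" (400x640x3 uint8, blue, green, red), "intrinsics" (3x3 intrinsics, pixels), "dist_coeffs" ([k1, k2, p1, p2, k3] as OpenCV has them; the pictures are not rectified), "rvec" (rotation vector, rad) and "tvec" (3), from world to camera coordinates, as OpenCV has them. Camera axes: x right, y down, z forward; pixel columns grow to the right and rows downward; lengths in mm; the calibration is good to about 2 mm. A picture is of the moment at which its call begins. There is no depth.
- ctrl.close_job(): hands the job in, once; it reports no verdict.
The state is a dict: "t": time; "qpos": joint angles; "qvel": joint speeds; "joint_torque": joint torques, N m; "ee_pos": TCP position; "orientation": TCP orientation; "ft_force": force on the tool from outside, world axes, zero at the start; "moment": the same for the moment, N m; "width": finger opening in mm.
Only numpy, scipy, OpenCV 4.12 (cv2) and the standard library are available. Lean on these libraries where they do the work, as an engineer would, in place of code of your own. Each camera call takes 0.05 s, during which the arm holds its last target. There are 200 camera calls.

## Working session

There is one attempt and no reset: what is moved stays moved. The work goes in short steps, Python scripts to look and compute and a tool call to move; the robot and the scene stay as the last step left them, time stands still between calls to the robot, and variables do not carry over. Pictures are saved under pics/ and viewed, about 8 in all and at most 12, crops included, and the job is handed in when it is done.

Besides the shell and the picture viewer there is one more tool, called after "Request:" as name(argument=value, ...), one argument or row to a line, values as JSON. carry_out: Moves the arm, as the interface text tells. Its arguments: {"type":"object","properties":{"commands":{"type":"array"},"grip":{"type":"number"}},"required":["commands"]}

```bash
mkdir -p pics; cat > h.py <<'E'
import numpy as np, cv2
from workcell import ctrl
def shot(n,fn=None):
    d=ctrl.get_image(n)
    if fn: cv2.imwrite('pics/'+fn,d['pixels'])
    return d
def proj(d,P):
    return cv2.projectPoints(np.array(P,float).reshape(-1,3),d['rvec'],d['tvec'],d['intrinsics'],d['dist_coeffs'])[0].reshape(-1,2)
def back(d,uv,z):
    uv=np.array(uv,float).reshape(-1,1,2)
    n=cv2.undistortPoints(uv,d['intrinsics'],d['dist_coeffs']).reshape(-1,2)
    R=cv2.Rodrigues(np.array(d['rvec'],float))[0];t=np.array(d['tvec'],float).ravel()
    C=-R.T@t; r=np.c_[n,np.ones(len(n))]@R
    return C+r*((z-C[2])/r[:,2])[:,None]
E
python3 - <<'E'
from h import *
for n in('top','side'):
    d=shot(n,n+'0.png'); R=cv2.Rodrigues(np.array(d['rvec'],float))[0]; print(n,-R.T@np.array(d['tvec']).ravel(),R.round(2).tolist(),d['intrinsics'][0][0])
print(ctrl.get_obs())
E
```

```text
top [ 374.93825826   13.95010036 1093.47996456] [[-0.01, -1.0, -0.02], [-0.99, 0.01, -0.15], [0.15, 0.02, -0.99]] 513.6390857237817
side [ 289.87205458 -607.36565629  748.75237612] [[0.94, -0.34, -0.0], [-0.24, -0.66, -0.71], [0.24, 0.67, -0.7]] 484.2050462577871
{'t': 0.1, 'qpos': array([ 1.18202186e+00,  4.23756054e-01,  1.63062941e+00, -7.14877694e-06,
        1.08864052e+00, -1.90081604e-02]), 'qvel': array([-4.15138164e-06, -1.70468041e-03, -1.21865803e-03,  8.01696505e-04,
        5.60122391e-04,  1.84567036e-03]), 'joint_torque': array([-4.58946361e-04, -5.45614636e+01, -2.74324679e+01,  6.44613337e-02,
        1.89036661e-02,  1.73608635e-05]), 'ee_pos': array([225.65591487, 582.2755014 , 221.97845456]), 'orientation': array([ 0.28901444,  1.5515418 , -0.2912317 ]), 'ft_force': array([ 0.60862601, -0.09467065, -0.10961294]), 'moment': array([-0.00250012,  0.00172559,  0.01970246]), 'width': 87.66716500479716}
```

View pics/top0.png

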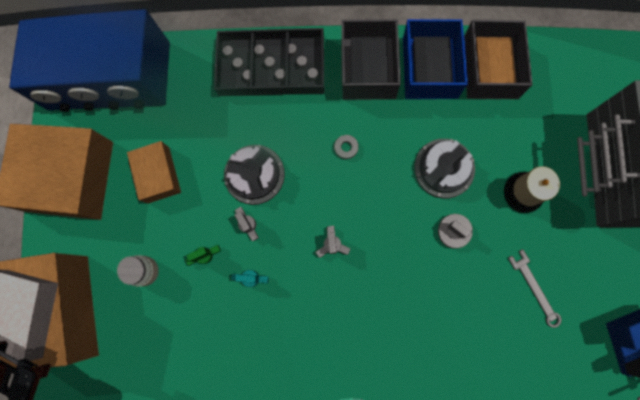

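View pics/side0.png

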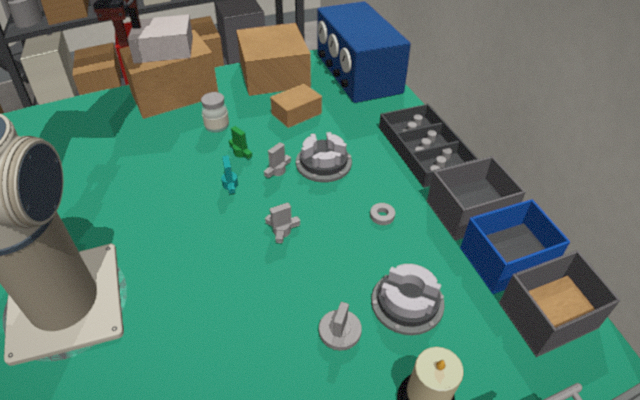

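The top view shows the grey two-eared dog at about (246,224), the three-eared dog at (332,242) and the round dog at (456,231). The two-slot hub is at (445,167) and the three-slot hub at (254,173); the green and turquoise look-alikes are at (202,255) and (249,279). In the side view, dog2 is at (277,161) and hub2 at (409,295). Next I'll zoom in on both.

```bash
python3 - <<'E'
import cv2, numpy as np
t=cv2.imread('pics/top0.png');s=cv2.imread('pics/side0.png')
def c(im,u,v,r,k): return cv2.resize(im[v-r:v+r,u-r:u+r],(k,k),interpolation=cv2.INTER_CUBIC)
a=np.hstack([c(t,246,226,25,300),c(t,445,167,35,300)]);b=np.hstack([c(s,277,162,25,300),c(s,408,297,40,300)])
cv2.imwrite('pics/z0.png',np.vstack([a,b]))
E
```

```text
(no output)
```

View pics/z0.png

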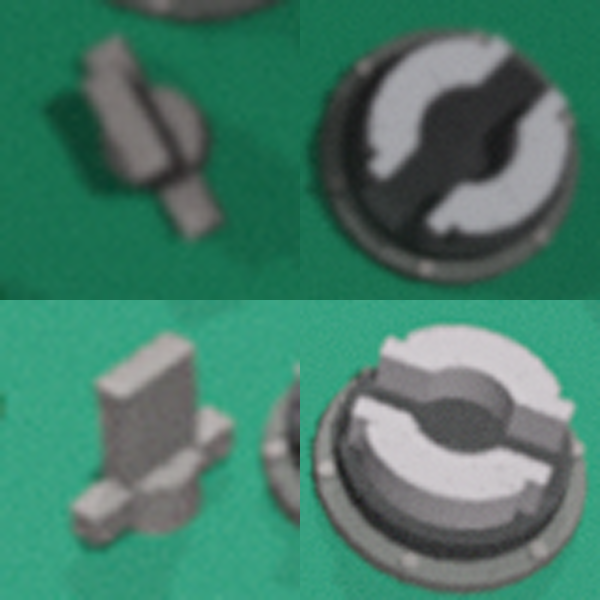

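```bash
cat > fit.py <<'E'
from h import *
from scipy.optimize import minimize
K=4
def circ(r,z): a=np.linspace(0,2*np.pi,48,endpoint=False); return np.c_[r*np.cos(a),r*np.sin(a),0*a+z]
def box(l,w,z0,z1): return np.array([[x*l/2,y*w/2,z] for x in(-1,1) for y in(-1,1) for z in(z0,z1)])
DOG=[np.r_[circ(18,0),circ(18,24)],box(76,14,8,22),box(40,14,22,70)]
def half(s):
    a0,a1=np.arcsin(14/48),np.arcsin(14/25)
    o=np.linspace(a0,np.pi-a0,40);i=np.linspace(np.pi-a1,a1,40)
    return s*np.r_[np.c_[48*np.cos(o),48*np.sin(o)],np.c_[25*np.cos(i),25*np.sin(i)]]
def T(P,x,y,th,z=0):
    c,s=np.cos(th),np.sin(th); return np.c_[P[:,0]*c-P[:,1]*s+x,P[:,0]*s+P[:,1]*c+y,P[:,2]+z]
def render(d,polys,org,sz,hull):
    m=np.zeros((sz*K,sz*K),np.uint8)
    for P in polys:
        uv=(proj(d,P)-org+.5)*K-.5
        if hull: uv=cv2.convexHull(uv.astype(np.float32)).reshape(-1,2)
        q=np.round(uv*16).astype(np.int32)
        cv2.fillPoly(m,[q],255,shift=4)
    return cv2.GaussianBlur(cv2.resize(m,(sz,sz),interpolation=cv2.INTER_AREA).astype(np.float32)/255,(0,0),.7)
def window(d,u,v,r,bright):
    c=d['pixels'][v-r:v+r,u-r:u+r].astype(np.float32)
    if bright: f=np.clip((c.min(2)-bright[0])/(bright[1]-bright[0]),0,1)
    else:
        f=np.clip(1.35-2*(c.max(2)-c.min(2))/c.max(2),0,1)
        f=np.clip((f-.2)/.6,0,1)
    return f,np.array([u-r,v-r])
def fit(views,polysf,hull,x0):
    def cost(p):
        P=polysf(p); return sum(((render(d,P,o,f.shape[0],hull)-f)*w)[...].__pow__(2).sum() for d,f,o,w in views)
    best=None
    for th in x0[2]:
        r=minimize(cost,[x0[0],x0[1],th],method='Nelder-Mead',options=dict(initial_simplex=np.array([x0[0],x0[1],th])+np.array([[0,0,0],[8,0,0],[0,8,0],[0,0,.2]]),xatol=.02,fatol=.01))
        if best is None or r.fun<best.fun: best=r
    return best.x,best.fun
dogp=lambda p,z=0:[T(P,p[0],p[1],p[2],z) for P in DOG]
hubp=lambda p:[T(np.c_[half(s),np.full(80,56.)],*p) for s in(1,-1)]
E
cat > m1.py <<'E'
from fit import *
t=shot('top');s=shot('side')
V={}
def mk(d,u,v,r,b):
    f,o=window(d,u,v,r,b)
    n,l,st,_=cv2.connectedComponentsWithStats((f>.4).astype(np.uint8))
    w=np.ones_like(f)
    if not b:
        k=l[r,r] or 1+np.argmax(st[1:,4]); keep=cv2.dilate((l==k).astype(np.uint8),np.ones((3,3))); f=f*keep
    return d,f,o,w
for name,hull,pf,vs,z in (('dog',1,dogp,[mk(t,246,224,24,None),mk(s,277,163,24,None)],30),('hub',0,hubp,[mk(t,445,166,32,(110,160)),mk(s,410,292,42,(150,190))],56)):
    x=back(t,[vs[0][2]+vs[0][1].shape[0]/2],z)[0]
    ths=np.arange(0,3.1,.4)
    for lab,vv in(('top',vs[:1]),('side',vs[1:]),('both',vs)):
        p,c=fit(vv,pf,hull,(x[0],x[1],ths)); print(name,lab,p[:2].round(1),np.degrees(p[2]).round(1)%180,round(c,1),[round(float((f**2).sum()),1) for _,f,_,_ in vv])
    im=[]
    for d,f,o,w in vs:
        r=render(d,pf(p),o,f.shape[0],hull); c=d['pixels'][o[1]:o[1]+len(f),o[0]:o[0]+len(f)]
        im.append(np.hstack([cv2.resize(q,(260,260),interpolation=cv2.INTER_NEAREST) for q in (c,np.dstack([f,r,0*f]).__mul__(255).astype(np.uint8))]))
    V[name]=np.vstack(im)
cv2.imwrite('pics/fit.png',cv2.resize(np.hstack(list(V.values())),(800,400)))
E
python3 m1.py
```

```text
dog top [488.3 217.8] 29.3 8.7 [416.3]
dog side [487.2 218.9] 29.599999999999994 9.0 [595.1]
dog both [487.7 218. ] 29.80000000000001 22.5 [416.3, 595.1]
hub top [ 605.8 -209.3] 134.6 47.7 [694.8]
hub side [ 605.3 -209.3] 134.8 36.2 [1039.2]
hub both [ 605.3 -209.3] 134.7 84.5 [694.8, 1039.2]
```

View pics/fit.png

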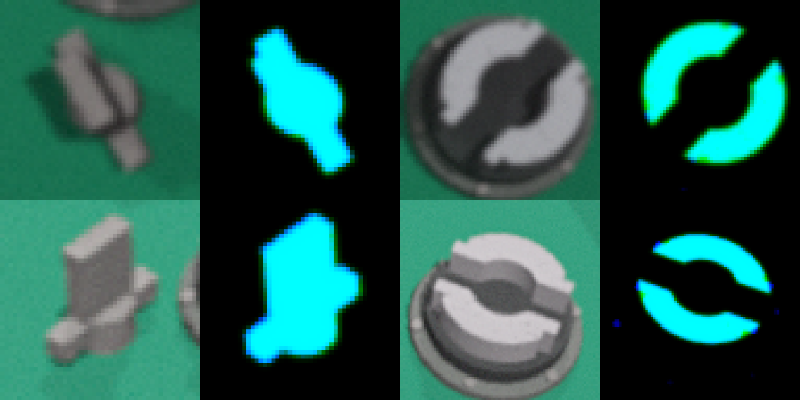

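Both cameras agree to about 1 mm. Dog2 is at (487.8, 218.1) with its blade at 29.6°. Hub2 is at (605.4, −209.3) with its slots at 134.7°. The overlays cover the parts well. Next I'll work out the tool-frame shifts.

```bash
cat > go.py <<'E'
import sys; from h import *
from scipy.spatial.transform import Rotation as Ro
def go(x,y,z,yaw):  # yaw: blade direction (deg); tool y = yaw+90 or yaw-90
    o=ctrl.get_obs(); R=Ro.from_rotvec(o['orientation'])
    print('t',o['t'].__round__(2),'pos',o['ee_pos'].round(1),'q',o['qpos'].round(2),'F',o['ft_force'].round(1),'w',round(o['width'],1))
    sh=R.inv().apply(np.array([x,y,z])-o['ee_pos'])/1000
    for k in(90,270):
        a=np.radians(yaw+k); Y=[np.cos(a),np.sin(a),0]; X=[0,0,-1]; Z=np.cross(X,Y)
        D=R.inv()*Ro.from_matrix(np.c_[X,Y,Z]); print('shift',sh.round(4),'turn',np.degrees(D.as_rotvec()).round(1))
if __name__=='__main__': go(*map(float,sys.argv[1:]))
E
python3 go.py 487.8 218.1 150 29.6
```

```text
t 0.2 pos [225.8 582.5 222.2] q [ 1.18  0.42  1.63  0.    1.09 -0.02] F [ 0.2 -1.4 -0.8] w 87.8
shift [ 0.0724 -0.245   0.376 ] turn [-50.8  -0.    0. ]
shift [ 0.0724 -0.245   0.376 ] turn [1.292e+02 1.000e-01 0.000e+00]
```

```bash
python3 - <<'E'
from h import *
t=shot('top');s=shot('side')
print('tcp',proj(t,[226,582,222]),proj(s,[226,582,222]))
for uv in((53,285),(42,348),(100,350),(70,257),(110,140)):
    print(uv,[(z,back(t,[uv],z)[0][:2].round().tolist(),proj(s,back(t,[uv],z)).round().tolist()[0]) for z in(60,120,180,240)])
a=np.hstack([cv2.resize(t['pixels'][110:400,0:200],(400,580)),cv2.resize(s['pixels'][0:150,60:260],(400,300),).repeat(1,0)[:300]] if 0 else [cv2.resize(t['pixels'][200:400,0:200],(400,400)),cv2.resize(s['pixels'][0:200,60:260],(400,400))])
cv2.imwrite('pics/box.png',a)
E
```

```text
tcp [[ 26.0353834  357.55631691]] [[131.58028199  36.48580317]]
(53, 285) [(60, [355.0, 626.0], [190.0, 74.0]), (120, [356.0, 591.0], [189.0, 61.0]), (180, [357.0, 555.0], [188.0, 46.0]), (240, [358.0, 520.0], [186.0, 30.0])]
(42, 348) [(60, [221.0, 649.0], [142.0, 80.0]), (120, [230.0, 612.0], [141.0, 67.0]), (180, [239.0, 575.0], [141.0, 52.0]), (240, [248.0, 538.0], [140.0, 35.0])]
(100, 350) [(60, [223.0, 514.0], [147.0, 105.0]), (120, [232.0, 485.0], [146.0, 90.0]), (180, [241.0, 456.0], [145.0, 74.0]), (240, [249.0, 427.0], [144.0, 56.0])]
(70, 257) [(60, [414.0, 589.0], [214.0, 77.0]), (120, [412.0, 556.0], [212.0, 63.0]), (180, [410.0, 522.0], [210.0, 48.0]), (240, [407.0, 489.0], [208.0, 32.0])]
(110, 140) [(60, [666.0, 512.0], [309.0, 73.0]), (120, [649.0, 484.0], [306.0, 60.0]), (180, [632.0, 455.0], [303.0, 45.0]), (240, [616.0, 426.0], [300.0, 28.0])]
```

View pics/box.png

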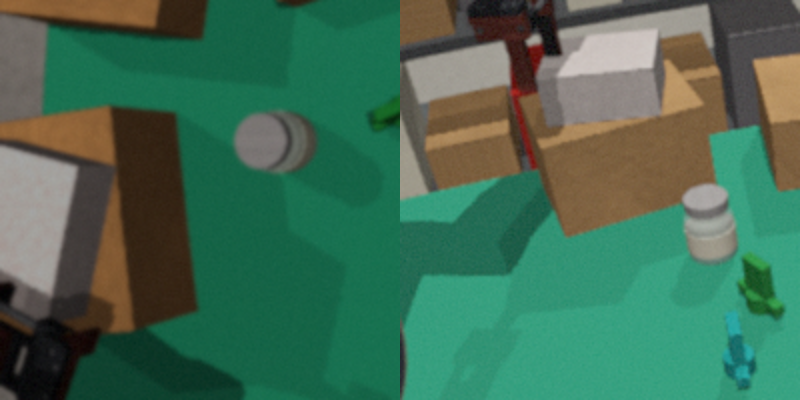

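The gripper starts right beside the white box, which sits on the brown box with its top near side-view pixel (165,20). That is close to the fingertip height, so I'll raise first.

Request:
carry_out(
  commands=[
    [-0.05, 0, 0, 0, 0, 0],
    [-0.05, 0, 0, 0, 0, 0],
    [0, -0.03, 0.046, 0, 0, 0],
    [0, -0.03, 0.046, 0, 0, 0],
    [0, -0.03, 0.046, 0, 0, 0],
    [0, -0.03, 0.046, 0, 0, 0],
    [0, -0.03, 0.046, 0, 0, 0],
    [0, -0.03, 0.046, 0, 0, 0],
  ],
)

```text
t: 1.3
ee_pos: [422.0, 310.5, 325.9]
orientation: [0.285, 1.55, -0.284]
ft_force: [0.0, 0.6, 0.4]
width: 88.0
```

Request:
carry_out(
  commands=[
    [0, -0.03, 0.046, 0, 0, 0],
    [0, -0.03, 0.046, 0, 0, 0],
    [0, 0, 0, -10, 0, 0],
    [0, 0, 0, -10, 0, 0],
    [0, 0, 0, -10, 0, 0],
    [0, 0, 0, -10, 0, 0],
    [0, 0, 0, -10, 0, 0],
  ],
  grip=0.45,
)

```text
t: 2.17
ee_pos: [490.6, 213.8, 326.3]
orientation: [-0.415, 1.528, 0.414]
ft_force: [-0.6, 0.2, -0.2]
width: 48.4
```

```bash
python3 go.py 487.8 218.1 120 29.6
```

```text
t 2.17 pos [490.6 213.8 326.3] q [ 0.39  0.18  1.72 -0.    1.24 -1.71] F [-0.6  0.2 -0.2] w 48.4
shift [ 0.2063  0.0054 -0.0008] turn [0.7 0.1 0.1]
shift [ 0.2063  0.0054 -0.0008] turn [-1.793e+02 -1.000e-01  2.000e-01]
```

Request:
carry_out(
  commands=[
    [0.05, 0.005, -0.001, 0.7, 0, 0],
    [0.05, 0, 0, 0, 0, 0],
    [0.05, 0, 0, 0, 0, 0],
    [0.05, 0, 0, 0, 0, 0],
    [0, 0, 0, 0, 0, 0],
  ],
)

```text
t: 2.8
ee_pos: [490.0, 218.6, 123.3]
orientation: [-0.406, 1.524, 0.407]
ft_force: [0.2, 0.2, -0.0]
width: 48.3
```

```bash
python3 go.py 487.8 218.1 35 29.6; python3 -c "
from h import *
shot('side','s1.png');im=cv2.imread('pics/s1.png')[80:240,180:400];cv2.imwrite('pics/s1c.png',cv2.resize(im,None,fx=2.5,fy=2.5))"
```

```text
t 2.8 pos [490.  218.6 123.3] q [ 0.4   0.43  1.9  -0.    0.8  -1.69] F [ 0.2  0.2 -0. ] w 48.3
shift [ 0.0883  0.0008 -0.0029] turn [0.2 0.5 0.1]
shift [ 0.0883  0.0008 -0.0029] turn [-179.8   -0.2    0.7]
```

View pics/s1c.png

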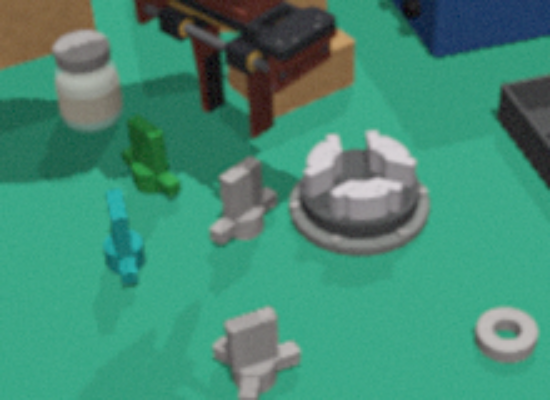

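The open fingers are above and on either side of dog2, whose blade is at crop (240,185). Hub3 and the green dog are clear. Descending and gripping now.

Request:
carry_out(
  commands=[
    [0.04, 0.001, -0.003, 0.2, 0.5, 0],
    [0.03, 0, 0, 0, 0, 0],
    [0.014, 0, 0, 0, 0, 0],
    [0.002, 0, 0, 0, 0, 0],
  ],
)

```text
t: 3.35
ee_pos: [497.6, 222.4, 47.4]
orientation: [-0.402, 1.512, 0.404]
ft_force: [0.2, 0.3, 1.0]
width: 48.2
```

```bash
python3 go.py 487.8 218.1 35 29.6
```

```text
t 3.35 pos [497.6 222.4  47.4] q [ 0.4   0.57  1.91 -0.    0.64 -1.68] F [0.2 0.3 1. ] w 48.2
shift [ 0.0122  0.0011 -0.0109] turn [-0.1  1.2  0.3]
shift [ 0.0122  0.0011 -0.0109] turn [179.9   0.4  -1.8]
```

Request:
carry_out(
  commands=[
    [0, 0.001, -0.011, 0, 1.2, 0],
    [0, 0, 0, 0, 0, 0],
  ],
)

```text
t: 3.6
ee_pos: [488.4, 218.1, 49.7]
orientation: [-0.407, 1.53, 0.4]
ft_force: [-0.3, 0.2, 0.3]
width: 47.9
```

```bash
python3 go.py 487.8 218.1 35 29.6
```

```text
t 3.6 pos [488.4 218.1  49.7] q [ 0.4   0.56  1.92 -0.01  0.66 -1.68] F [-0.3  0.2  0.3] w 47.9
shift [ 0.0147  0.0003 -0.0005] turn [-0.1  0.1  0.3]
shift [ 0.0147  0.0003 -0.0005] turn [ 1.799e+02  4.000e-01 -1.000e-01]
```

Request:
carry_out(
  commands=[
    [0.005, 0, 0, 0, 0, 0],
    [0.005, 0, -0.001, 0, 0.2, 0],
    [0.004, 0, -0.001, 0, 0.2, 0],
    [0, 0, 0, 0, 0, 0],
  ],
)

```text
t: 4.1
ee_pos: [487.1, 217.3, 35.7]
orientation: [-0.409, 1.535, 0.399]
ft_force: [-0.4, 0.5, -0.2]
width: 48.1
```

```bash
python3 go.py 487.8 218.1 35 29.6
```

```text
t 4.1 pos [487.1 217.3  35.7] q [ 0.4   0.58  1.93 -0.01  0.64 -1.68] F [-0.4  0.5 -0.2] w 48.1
shift [0.0007 0.0004 0.001 ] turn [-0.1 -0.2  0.3]
shift [0.0007 0.0004 0.001 ] turn [179.9   0.5   0.4]
```

Aligned to within 1 mm, so I'll close.

Request:
carry_out(
  commands=[
    [0, 0, 0, 0, 0, 0.3],
    [0, 0, 0, 0, 0, 0],
    [0, 0, 0, 0, 0, 0],
    [0, 0, 0, 0, 0, 0],
    [0, 0, 0, 0, 0, 0],
    [0, 0, 0, 0, 0, 0],
  ],
  grip=1,
)

```text
t: 4.85
ee_pos: [487.2, 217.2, 35.5]
orientation: [-0.405, 1.537, 0.404]
ft_force: [1.3, -0.7, -0.9]
width: 13.8
```

Request:
carry_out(
  commands=[
    [-0.01, 0, 0, 0, 0, 0],
    [-0.03, 0, 0, 0, 0, 0],
    [-0.04, 0, 0, 0, 0, 0],
    [-0.04, 0, 0, 0, 0, 0],
    [0, 0, 0, 0, 0, 0],
    [0, 0, 0, 0, 0, 0],
  ],
)

```text
t: 5.6
ee_pos: [484.5, 216.3, 157.7]
orientation: [-0.406, 1.544, 0.404]
ft_force: [-0.3, 0.9, -5.1]
width: 13.9
```

```bash
python3 go.py 605.4 -209.3 155 134.7
```

```text
t 5.6 pos [484.5 216.3 157.7] q [ 0.4   0.38  1.88  0.    0.89 -1.69] F [-0.3  0.9 -5.1] w 13.9
shift [ 0.0032 -0.4299 -0.1047] turn [-105.2   -0.4   -0.6]
shift [ 0.0032 -0.4299 -0.1047] turn [74.8 -0.6  0.3]
```

Request:
carry_out(
  commands=[
    [0, -0.02, -0.005, 0, 0, 0],
    [0, -0.036, -0.009, 0, 0, 0],
    [0, -0.036, -0.009, 0, 0, 0],
    [0, -0.036, -0.009, 0, 0, 0],
    [0, -0.036, -0.009, 0, 0, 0],
    [0, -0.036, -0.009, 0, 0, 0],
    [0, -0.036, -0.009, 0, 0, 0],
    [0, -0.036, -0.009, 0, 0, 0],
  ],
)

```text
t: 6.6
ee_pos: [551.6, -60.4, 141.4]
orientation: [-0.407, 1.569, 0.413]
ft_force: [0.6, 0.7, -3.9]
width: 14.2
```

```bash
python3 go.py 605.4 -209.3 155 134.7
```

```text
t 6.6 pos [551.6 -60.4 141.4] q [-0.12  0.45  1.82 -0.01  0.91 -2.21] F [ 0.6  0.7 -3.9] w 14.2
shift [-0.0146 -0.1557 -0.0279] turn [-104.9   -0.7   -2.3]
shift [-0.0146 -0.1557 -0.0279] turn [75.1 -2.2  0.7]
```

Request:
carry_out(
  commands=[
    [-0.02, -0.036, -0.006, 0, 0, -2],
    [0, -0.036, -0.006, 0, 0, 0],
    [0, -0.036, -0.006, 0, 0, 0],
    [0, -0.036, -0.006, 0, 0, 0],
    [0, 0, 0, 10, 0, 0],
    [0, 0, 0, 10, 0, 0],
    [0, 0, 0, 10, 0, 0],
    [0, 0, 0, 10, 0, 0],
  ],
)

```text
t: 7.6
ee_pos: [594.0, -202.4, 142.7]
orientation: [0.134, 1.61, -0.186]
ft_force: [0.0, 0.3, -5.7]
width: 14.1
```

Request:
carry_out(
  commands=[
    [0, 0, 0, 10, 0, 0],
    [0, 0, 0, 10, 0, 0],
    [0, 0, 0, 10, 0, 0],
    [0, 0, 0, 5, 0, 0],
    [0, 0, 0, 0, 0, 0],
  ],
)

```text
t: 8.22
ee_pos: [586.9, -199.9, 129.1]
orientation: [0.619, 1.525, -0.694]
ft_force: [0.2, 0.2, -5.2]
width: 13.7
```

```bash
python3 go.py 605.4 -209.3 135 134.7
```

```text
t 8.22 pos [ 586.9 -199.9  129.1] q [-0.33  0.55  1.66 -0.05  0.99 -1.03] F [ 0.2  0.2 -5.2] w 13.7
shift [-0.0069  0.007   0.0192] turn [177.4   5.6   2.8]
shift [-0.0069  0.007   0.0192] turn [-2.5 -1.8  3.6]
```

Request:
carry_out(
  commands=[
    [-0.004, 0.004, 0.01, -1.2, -0.9, 1.8],
    [-0.003, 0.003, 0.009, -1.3, -0.9, 1.8],
    [0, 0, 0, 0, 0, 0],
    [0, 0, 0, 0, 0, 0],
  ],
)

```text
t: 8.72
ee_pos: [602.3, -207.7, 129.5]
orientation: [0.612, 1.492, -0.613]
ft_force: [0.8, -0.3, -4.4]
width: 13.9
```

```bash
python3 go.py 605.4 -209.3 120 134.7
```

```text
t 8.72 pos [ 602.3 -207.7  129.5] q [-0.35  0.56  1.65  0.    0.94 -1.14] F [ 0.8 -0.3 -4.4] w 13.9
shift [0.0095 0.0011 0.0034] turn [-179.5   -0.4   -0.8]
shift [0.0095 0.0011 0.0034] turn [ 0.5 -0.5  0.2]
```

Request:
carry_out(
  commands=[
    [0.008, 0.001, 0.002, 0.5, -0.5, 0.2],
    [0.01, 0, 0, 0, 0, 0],
    [0.008, 0, 0, 0, 0, 0],
    [0, 0, 0, 0, 0, 0],
  ],
)

```text
t: 9.22
ee_pos: [603.3, -207.5, 100.2]
orientation: [0.618, 1.484, -0.619]
ft_force: [-0.1, 0.8, -4.8]
width: 13.8
```

```bash
python3 go.py 604.7 -208.6 100 134.7; python3 -c "
from fit import *
d=shot('side');im=cv2.resize(d['pixels'][200:360,320:520],None,fx=4,fy=3.75*4/3.75)[:600]
t=shot('top')
o=ctrl.get_obs();p=o['ee_pos']
def draw(d,P,c,org):
    uv=proj(d,P)-org
    cv2.polylines(im,[np.round((uv+.5)*4).astype(int)],True,c,1)
for P in dogp((605.4,-209.3,np.radians(134.7)),p[2]-35)[1:]: draw(d,cv2.convexHull(proj(d,P).astype(np.float32)).reshape(-1,2) if 0 else P[[0,1,3,2,6,7,5,4]],(0,0,255),[320,200])
cv2.imwrite('pics/s2.png',im)"
```

```text
t 9.22 pos [ 603.3 -207.5  100.2] q [-0.35  0.59  1.67 -0.    0.88 -1.13] F [-0.1  0.8 -4.8] w 13.8
shift [0.0002 0.0002 0.0018] turn [180.    0.2   0.2]
shift [0.0002 0.0002 0.0018] turn [-0.  -0.1  0.1]
```

View pics/s2.png

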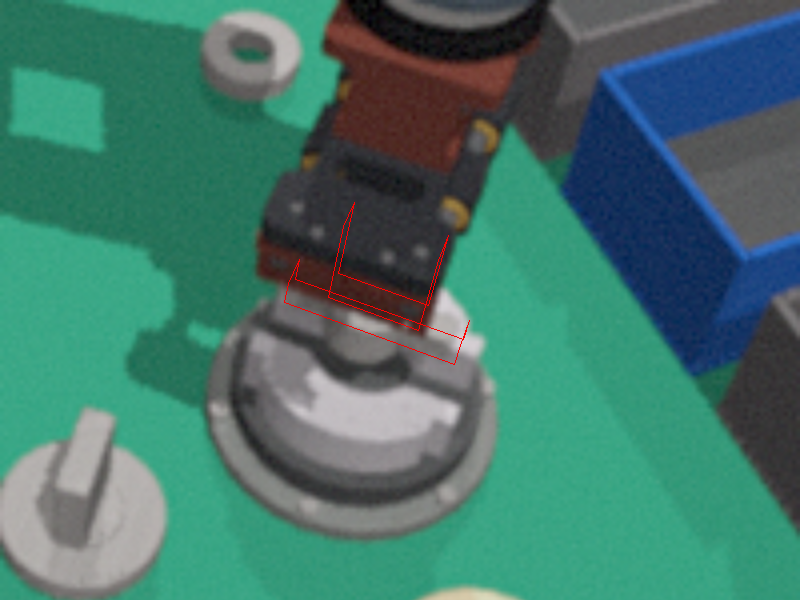

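The red outline is the predicted dog pose in the side view. It agrees with the visible core at (365,340) and the ears at about (290,300) and (470,340), which lie over the slots. Lowering gently in stages.

Request:
carry_out(
  commands=[
    [0.005, 0, 0.001, 0, 0, 0],
    [0.005, 0, 0.001, 0, 0, 0],
    [0.005, 0, 0, 0, 0, 0],
    [0.005, 0, 0, 0, 0, 0],
    [0, 0, 0, 0, 0, 0],
  ],
)

```text
t: 9.95
ee_pos: [605.9, -209.5, 80.4]
orientation: [0.618, 1.481, -0.619]
ft_force: [0.2, -0.5, -4.1]
width: 13.6
```

```bash
python3 go.py 604.7 -208.6 65.5 134.7
```

```text
t 9.95 pos [ 605.9 -209.5   80.4] q [-0.35  0.62  1.67 -0.    0.85 -1.13] F [ 0.2 -0.5 -4.1] w 13.6
shift [ 0.0149 -0.0002 -0.0015] turn [ 1.8e+02  1.0e-01 -1.0e-01]
shift [ 0.0149 -0.0002 -0.0015] turn [-0.  0.  0.]
```

The TCP is at 80.4 mm, below the 83 mm level where the ears would rest on the ring, and there is no contact force. So the ears are in the slots.

Request:
carry_out(
  commands=[
    [0.004, 0, -0.001, 0, 0, 0],
    [0.004, 0, 0, 0, 0, 0],
    [0.003, 0, 0, 0, 0, 0],
    [0, 0, 0, 0, 0, 0],
  ],
)

```text
t: 10.45
ee_pos: [605.2, -208.8, 68.7]
orientation: [0.618, 1.48, -0.619]
ft_force: [0.2, -0.1, -4.1]
width: 13.8
```

```bash
python3 go.py 604.7 -208.6 65.5 134.7
```

```text
t 10.45 pos [ 605.2 -208.8   68.7] q [-0.35  0.64  1.68 -0.    0.83 -1.13] F [ 0.2 -0.1 -4.1] w 13.8
shift [ 0.0032 -0.0002 -0.0005] turn [ 1.8e+02  1.0e-01 -1.0e-01]
shift [ 0.0032 -0.0002 -0.0005] turn [-0.  0.  0.]
```

Request:
carry_out(
  commands=[
    [0.0015, 0, 0, 0, 0, 0],
    [0.001, 0, 0, 0, 0, 0],
    [0, 0, 0, 0, 0, 0],
  ],
)

```text
t: 10.82
ee_pos: [605.5, -208.9, 66.3]
orientation: [0.618, 1.48, -0.619]
ft_force: [0.3, -0.3, -4.2]
width: 14.0
```

Request:
carry_out(
  commands=[
    [0.001, 0, 0, 0, 0, 0],
    [0, 0, 0, 0, 0, 0],
  ],
)

```text
t: 11.08
ee_pos: [605.7, -209.0, 65.7]
orientation: [0.617, 1.479, -0.619]
ft_force: [0.2, -0.7, -4.2]
width: 13.5
```

Request:
carry_out(
  commands=[
    [0.001, 0, 0, 0, 0, 0],
    [0, 0, 0, 0, 0, 0],
  ],
)

```text
t: 11.32
ee_pos: [605.9, -209.1, 65.7]
orientation: [0.617, 1.479, -0.619]
ft_force: [0.0, -0.3, -4.3]
width: 14.0
```

Request:
carry_out(
  commands=[
    [0.002, 0, 0, 0, 0, 0],
    [0, 0, 0, 0, 0, 0],
  ],
)

```text
t: 11.58
ee_pos: [606.6, -209.6, 65.7]
orientation: [0.617, 1.477, -0.619]
ft_force: [-0.7, 0.4, -5.3]
width: 13.8
```

Request:
carry_out(
  commands=[
    [0.002, 0, -0.001, 0, 0, 0],
  ],
)

```text
t: 11.7
ee_pos: [606.9, -209.6, 65.4]
orientation: [0.616, 1.475, -0.619]
ft_force: [-5.2, -1.9, 23.4]
width: 13.5
```

```bash
python3 go.py 604.7 -208.6 65.5 134.7; python3 go.py 604.7 -208.6 65.5 134.7
```

```text
t 11.7 pos [ 606.9 -209.6   65.4] q [-0.35  0.64  1.68 -0.    0.81 -1.13] F [-5.2 -1.9 23.4] w 13.5
shift [-0.0001 -0.0008 -0.0022] turn [ 1.8e+02 -1.0e-01 -5.0e-01]
shift [-0.0001 -0.0008 -0.0022] turn [-0.   0.3 -0. ]
t 11.7 pos [ 606.9 -209.6   65.4] q [-0.35  0.64  1.68 -0.    0.81 -1.13] F [-5.2 -1.9 23.4] w 13.5
shift [-0.0001 -0.0008 -0.0022] turn [ 1.8e+02 -1.0e-01 -5.0e-01]
shift [-0.0001 -0.0008 -0.0022] turn [-0.   0.3 -0. ]
```

The floor contact is firm: Fz went from −4 N to +23 N at TCP 65.4 mm, where 65.5 mm is expected for home. I'll relax the push, release and rise.

Request:
carry_out(
  commands=[
    [0, 0, -0.001, 0, 0.3, 0],
    [0, 0, 0, 0, 0, 0],
  ],
)

```text
t: 11.95
ee_pos: [606.4, -209.0, 65.5]
orientation: [0.618, 1.479, -0.618]
ft_force: [-1.4, 0.8, 0.2]
width: 14.1
```

Request:
carry_out(
  commands=[
    [0, 0, 0, 0, 0, 0],
    [0, 0, 0, 0, 0, 0],
    [0, 0, 0, 0, 0, 0],
    [0, 0, 0, 0, 0, 0],
  ],
  grip=0.45,
)

```text
t: 12.45
ee_pos: [607.1, -209.1, 65.3]
orientation: [0.618, 1.478, -0.617]
ft_force: [0.6, 0.3, -0.1]
width: 47.4
```

Request:
carry_out(
  commands=[
    [-0.01, 0, 0, 0, 0, 0],
    [-0.02, 0, 0, 0, 0, 0],
    [-0.03, 0, 0, 0, 0, 0],
    [-0.05, 0, 0, 0, 0, 0],
    [-0.05, 0, 0, 0, 0, 0],
    [-0.05, 0, 0, 0, 0, 0],
    [-0.05, 0, 0, 0, 0, 0],
    [0, 0, 0, 0, 0, 0],
  ],
)

```text
t: 13.45
ee_pos: [606.4, -209.0, 344.9]
orientation: [0.618, 1.469, -0.616]
ft_force: [0.5, 0.7, 0.5]
width: 48.3
```

```bash
cat > chk.py <<'E'
from fit import *
t=shot('top');s=shot('side'); out=[]
for d,u,v in((t,445,166),(s,410,285)):
    im=cv2.resize(d['pixels'][v-45:v+45,u-45:u+45],(400,400),interpolation=cv2.INTER_CUBIC); raw=im.copy()
    for P in dogp((605.4,-209.3,np.radians(134.7)),30)[1:]:
        h=cv2.convexHull(proj(d,P).astype(np.float32)).reshape(-1,2)
        cv2.polylines(im,[np.round((h-[u-45,v-45]+.5)*400/90).astype(int)],True,(0,0,255),1)
    out.append(np.vstack([raw,im]))
cv2.imwrite('pics/end.png',cv2.resize(np.hstack(out),(600,600)))
cv2.imwrite('pics/top_end.png',t['pixels'])
o=ctrl.get_obs();print(o['t'],o['ee_pos'],o['ft_force'],o['width'])
E
python3 chk.py
```

```text
13.55 [ 604.47101339 -208.29292392  339.80960293] [-0.60073473 -0.29791216 -1.33582658] 48.89840592645535
```

View pics/end.png

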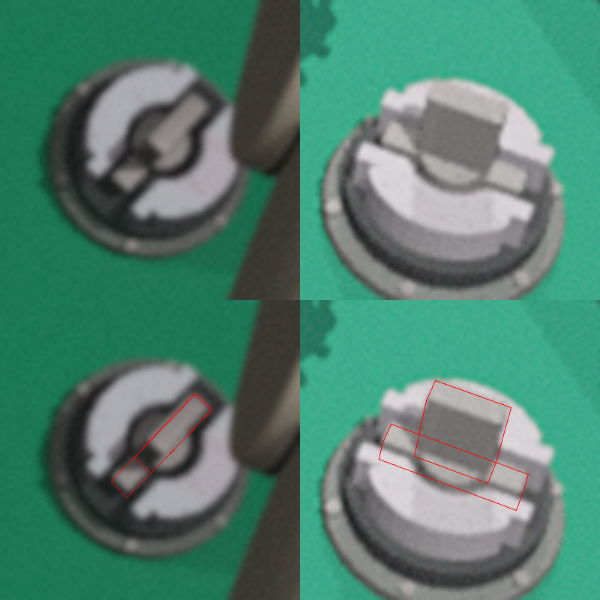

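The final views show dog2 sunk in the two slots and upright, with its ears below the ring top. It matches the home outline in both cameras, with the ears near (128,480) and (505,485) in the mosaic. The arm is clear, so I'll hand in.

```bash
python3 - <<'E'
from h import *
a=cv2.imread('pics/side0.png').astype(int);b=shot('side')['pixels'].astype(int)
for n,u,v in(('dog3',283,222),('dog0',341,327)): print(n,abs(a-b)[v-20:v+20,u-20:u+20].mean().round(2))
print(ctrl.close_job())
E
```

```text
dog3 14.42
dog0 10.17
the job is handed in; nothing more can be done
None
```

```bash
python3 - <<'E'
import cv2,numpy as np
a=cv2.imread('pics/top0.png',0);b=cv2.imread('pics/top_end.png',0)
for n,u,v in(('dog3',332,242),('dog0',456,231)):
    r=cv2.matchTemplate(b[v-28:v+28,u-28:u+28],a[v-20:v+20,u-20:u+20],cv2.TM_CCOEFF_NORMED);print(n,cv2.minMaxLoc(r)[1::2],'(no shift = (8,8))')
E
```

```text
dog3 (0.7491343021392822, (8, 8)) (no shift = (8,8))
dog0 (0.5986552238464355, (6, 7)) (no shift = (8,8))
```

The two-eared dog is seated fully home and upright in the two-slot hub, released, and the job is handed in. It took about 13.6 s of the 32 s allowed.

- **Seating:** The ears passed below the ring-top level with no contact force. The dog then met the floor with the fingertips at 65.4 mm, where 65.5 mm was expected. The last push put about 28 N on the floor, and I relaxed it before opening the gripper.
- **After release:** In both cameras the dog matched the predicted home outline, and the gripper was about 275 mm above it.
- **Other dogs:** I never went near the three-eared or round dog.
    - **Plain image comparison:** it showed brightness changes around both (mean difference 14 and 10 grey levels), so it settled nothing.
    - **Template check in the top view, run after hand-in:** it found no shift for the three-eared dog (match 0.75). For the round dog the match was weak (0.60) with an apparent shift of 1–2 pixels. I put that down to the arm and its shadow in that part of the view, but I did not confirm it.

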